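# Time a camshaft pulley and lock it with the cam handle

### The arm

A 6-joint arm with a two-finger parallel gripper is mounted at the origin on a cart in front of the work surface, level with it; the furniture and walls round the work are solid. World frame = base frame: x ahead of the robot, y to its left, z up, the work surface at z = 0. Lengths are in mm, angles in degrees, forces in N, time in s.
With the tool pointing down it reaches from about 300 to 850 mm from the base axis. Payload 4.2 kg.
Tool frame: the origin (TCP) lies midway between the tips of the shut fingers; the grasp point (between the pads) lies 19 mm behind it (pinch_z is the distance from the TCP to the grasp point, in mm); z points along the fingers, y is the line along which they close (so a half turn about z gives the same grasp; the last joint's range is limited). The gripper opens to 91 mm and grips with 3 to 60 N. Pads are 32 mm wide; open, the fingers measure 118 mm over their backs; the gripper's body (76 mm by 178 mm) begins 60 mm behind the grasp point.
Start: joints at [-77.12, 18.312, 89.639, -0, 72.044, -1.146], TCP at [139.361, -557.873, 213.976] pointing down, gripper open.
Joint ranges: [-177.97, 177.97], [-48.28, 115.42], [12.27, 149.76], [-77.06, 257.06], [2.81, 150.46], [-146.56, 146.56]. Speed limits (degrees/s): [147.25, 147.25, 180, 180, 180, 180].

### API

Orientations are given as [roll, pitch, yaw] about the fixed x, y, z axes, in that order (R = Rz(yaw) Ry(pitch) Rx(roll)).
In Python, from workcell import * gives the robot as it stands.
- The arm moves only by the tool step_arm, never from a script. Its argument "steps" is a list of rows, each a list of 7 numbers: the turn, a rotation vector about the tool's x, y, z in degrees, then the shift along the tool's x, y, z in mm, then the opening, from 0 (shut) to 1 (fully open). In form: [[rx, ry, rz, x, y, z, hand], ...]. A call has exactly 8 rows; each row shifts and turns the commanded pose from where the row before left it, along the tool's axes as they then stand; what a row does not reach is not made up. A row lasts 1/8 s, in which the tool goes at most 62.5 mm and 10.7 degrees, less where a joint would pass 70% of its speed; a pose out of reach is approached as far as the arm can. A call is refused whole if a number of a shift passes 62.5 or a number of a turn 10.7, either way. A call with a gripper value outside its range is refused whole. The fingers move at their own pace and stop on an object; "force" is the grip in N (left out, the last holds). Time passes only in rows, so rows that do not move let the fingers close, or fill a call up. It gives the time, the measured TCP pose, the force, the opening and the grip force at its end, in the units of the state.
- state(): the state, without advancing time (a new reading comes with each control period).
- grab_frame(name): name is "scene" or "top"; returns a dict with "image" (420x560x3 uint8, blue, green, red), "fovy" (degrees; the focal length in pixels is half the picture's height over the tangent of half this angle, whatever the lens; pixels are square), "cx", "cy" (the principal point, pixels), "origin" and "rotation" of the camera in the world. Camera axes: x right, y down, z forward; pixel columns grow to the right and rows downward; lengths in mm; the calibration is good to about 2 mm. A picture is of the moment at which its call begins. There is no depth.
- job_done(): hands the job in; it is judged then, once.
The state is a dict: "time_s": time; "qpos": joint angles; "qvel": joint speeds; "effort": joint torques, N m; "ee_pos": TCP position; "ee_rot": TCP orientation; "force": force on the tool from outside, world axes, zero at the start; "torque": the same for the moment, N m; "gripper_width": finger opening in mm; "gripper_force": force on a finger pad.
Only numpy, scipy, OpenCV 4.12 (cv2) and the standard library are available. Lean on these libraries where they do the work, as an engineer would, in place of code of your own. Each camera call takes 0.05 s, during which the arm holds its last target. There are 200 camera calls.

### The job

Ready the timing stand for its belt: turn the pulley by its rim until its engraved mark faces the pointer, and lay the loose steel lock block fully home in the stand's seat with its tooth in the pulley's slot. Then swing the cam handle across so that it rides up the block's ramp and drops into the low notch, leave everything at rest, and do not disturb the other tools lying about.

Things in the scene. Friction and masses are not known exactly. Their poses are not given: they have to be found in the camera images.
- board_clear (a point): point on the top (z = 0.155) of the fixed wooden board that bridges the rear of the cart and carries the stand, in its left bay: the board is kept clear 55 mm to either side of it (left and right, along the cart's length) and 45 mm before and behind it: room to put the lock block down
- stand: grey cast timing stand fixed on the board; origin on the board's top under the pulley axis, z up, +x away from the robot, +y to the left, from pulley to seat (yaw as given). Base plate 10 mm thick, x -30 to 74, y -42 to 124 mm. The pointer's bracket is 40 degrees from +x towards -y, 60 to 75 mm from the axis, up to 44 mm high
- pulley_axis (a point): pulley axis at the rim's top, 44 mm above the board. Aluminium toothed pulley: rim wall between radius 44 and 54 mm, web floor inside it 30 mm above the board, hub of radius 11 mm up to 36 mm
- pulley (a joint): turn of the pulley about its vertical axis, rad, counter-clockwise from above positive; 0 = engraved mark at the pointer and slot facing the seat. It turns both ways; friction (0.06 N m) holds it where it is left. Pinch the rim wall (10 mm) across from above, clear of the slot
- pulley_mark (a point): engraved dark line on top of the rim, 49 mm from the axis; it lies 130 degrees clockwise (from above) from the slot
- pulley_slot (a point): middle of the slot in the rim, 49 mm from the axis, at the rim's top; the slot is 15.5 mm wide and cuts through the rim's whole height
- pointer_tip (a point): tip of the fixed pointer, 55.5 mm from the axis, at the height of the rim's top
- seat (a point): where the lock block's origin rests when home: on the seat's floor, 22 mm above the board, 87 from the axis along the stand's +y. A channel along y: side cheeks 39 mm apart, flared 3 mm at their tops 9 above the floor; front lugs 18 apart (faces 60 from the axis, tops 10 above the floor); tail stop (face 114 from the axis, top 16 above). There the block can be held by its sides, not its ends
- lock_block: loose plain steel block, about 0.25 kg, flat, right way up on the cart top (z = 0) in the strip right of the socket rack (170 mm high, 70 mm from the block), own +x about away from the robot: there a wide gripper can close only along the block's length. Origin under the body's centre, x from tail to tooth, z up. When home its +x points along the stand's -y, a turn of about 90 degrees
- block_tooth (a point): tip of the block's tooth, x 42 mm. The block's main part: x -24 to 24, y -18 to 18, 14 mm thick at the tail; tooth: x 24 to 42, 11 mm wide, z 0 to 18, round underneath. Ends to grip along the length: x -24 and x 42 (66 mm)
- block_notch (a point): middle of the low notch's floor on the block's top (x 9, z 18 mm). Top, all over the 36 mm width: ramp from z 14 at x -24 up to z 23 at x -4, crest to x 2, notch x 2 to 16, end wall z 28 at x 16 to 24
- handle (a joint): turn of the cam handle about its vertical pivot, rad; 0 = square across the seat, about there it drops into the notch (within 0.08, as the block lies); grows as it opens, clockwise from above; about 1.6 = pointing along the stand's +y, clear of the seat
- lift (a joint): height of the handle above its lower stop, m. A spring (4 N at the stop, 0.3 N more per mm) and its weight of 1.7 N push it down. Over the crest about 0.006, in the notch of a seated block about 0.001, 0 while it is open
- pivot (a point): the handle's pivot axis (stand x 60, y 78 mm), 52 mm above the board. The arm is 13 mm wide, 47 to 58 mm above the board; a round foot under it, 60 mm from the pivot, underside 39 mm above the board, rides the block's ramp from the tail side
- handle_grip (a point): middle of the upright black grip at the handle's end, diameter 16 mm, 58 to 94 mm above the board (this point at 80), 96 mm from the pivot. Pushed sideways along its arc with 10 N it goes; it rises up to 6 mm on the way
- electrical_tape: roll of black tape lying flat, diameter 62, 18 thick, on the board left of the stand, below the opened handle; origin under its centre
- punch: drift punch, 131 long, 12 thick, lying on the cart top close along the right end of the socket rack; origin under its middle, long axis its own y
- spark_plug: spark plug, 78 long, 22 thick, lying across the right-hand strip of the cart top, before or behind the lock block; origin under its middle, long axis its own y
- marker: paint marker, 129 long, 16 thick, lying on the board right of the stand; origin under its middle, long axis its own y. Mind the tub that hangs beyond it: x 0.61 to 0.81, y -0.47 to -0.27, z 0.21 to 0.40
- masking_tape: roll of buff masking tape lying flat, diameter 68, 24 thick, on the left end of the board; origin under its centre
- brake_can: aerosol can, diameter 62, 214 high, standing on the cart top at the left; origin under its centre

How it is judged:
By the outcome, as a careful person would: the job done as asked, in the order asked, and still so for the second after the job is handed in, with the robot touching nothing.
It also fails if it takes over 72 s, if anything falls off the work surface, if the arm or the gripper's body presses on something with over 40 N, if the wrist force passes 120 N, or if a joint passes its speed limit or range.

## Working session

There is one attempt and no reset: what is moved stays moved. The work goes in short steps, Python scripts to look and compute and a tool call to move; the robot and the scene stay as the last step left them, time stands still between calls to the robot, and variables do not carry over. Pictures are saved under pics/ and viewed, at most 10 in all, crops included, and the job is handed in when it is done.

Besides the shell and the picture viewer there is one more tool, called after "Emit:" by a JSON object that holds its "method" and its "body". step_arm: Moves the arm, as the interface text tells. Its arguments: {"type":"object","properties":{"steps":{"type":"array","items":{"type":"array","items":{"type":"number"}}},"force":{"type":"number"}},"required":["steps"]}

```bash
mkdir -p pics; cat > h.py <<'E'
from workcell import *
import numpy as np, cv2
def cam(n):
    g=grab_frame(n); g['f']=210/np.tan(np.radians(g['fovy'])/2); g['R']=np.array(g['rotation']); g['o']=np.array(g['origin']); return g
def ray(g,u,v):
    d=g['R']@np.array([(u-g['cx'])/g['f'],(v-g['cy'])/g['f'],1]); return d/np.linalg.norm(d)
def onz(g,u,v,z):
    d=ray(g,u,v); return g['o']+d*(z-g['o'][2])/d[2]
def px(g,p):
    c=g['R'].T@(np.array(p)-g['o']); return c[:2]/c[2]*g['f']+[g['cx'],g['cy']]
E
python3 - <<'E'
from h import *
for n in('scene','top'):
    g=cam(n); print(n,g['image'].shape,g['fovy'],g['cx'],g['cy'],g['o'],g['R'].round(4).tolist())
    cv2.imwrite(f'pics/{n}0.png',cv2.resize(g['image'],(800,600),interpolation=cv2.INTER_CUBIC)); cv2.imwrite(f'{n}raw.png',g['image'])
print(state())
E
```

```text
scene (420, 560, 3) 57.123305213595586 276.20276921667727 211.4602634177717 [1006.36496636  211.11661633  986.9333514 ] [-148.8313, 0.8023, 117.216]
top (420, 560, 3) 43.0630588255351 277.54056628565723 212.9253762404175 [ 347.24812188  -51.791418   1462.37925299] [-169.9184, 0.7085, -90.768]
{'time_s': 0.1, 'qpos': array([-7.71214734e+01,  1.83485264e+01,  8.96993588e+01, -1.53151638e-03,
        7.20433287e+01, -1.14488545e+00]), 'qvel': array([-0.02133061, -0.06062559, -0.21641007, -0.00924513,  0.08162926,
       -0.06239945]), 'effort': array([ 2.77847982e-05, -4.13332307e+01, -2.32509631e+01,  7.28748646e-02,
        4.21475410e-02, -5.49319975e-05]), 'ee_pos': array([ 139.23580267, -557.42628209,  213.19924007]), 'ee_rot': array([-1.79908775e+02, -3.66645288e-04,  1.40238851e+01]), 'force': array([ 1.46525308, -0.04097515, -0.19509561]), 'torque': array([ 0.02682106, -0.02644817,  0.00910497]), 'gripper_force': 0.0, 'gripper_width': 91.31270141410927}
```

View pics/top0.png

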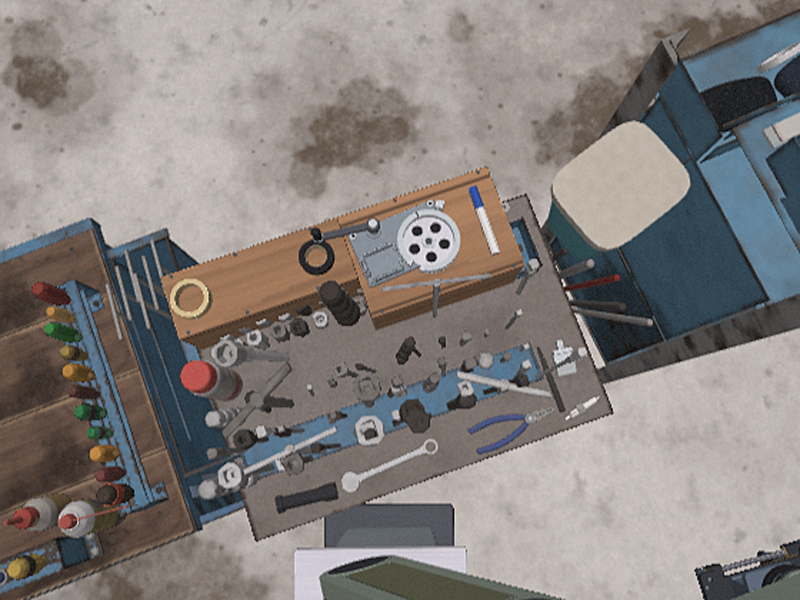

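View pics/scene0.png

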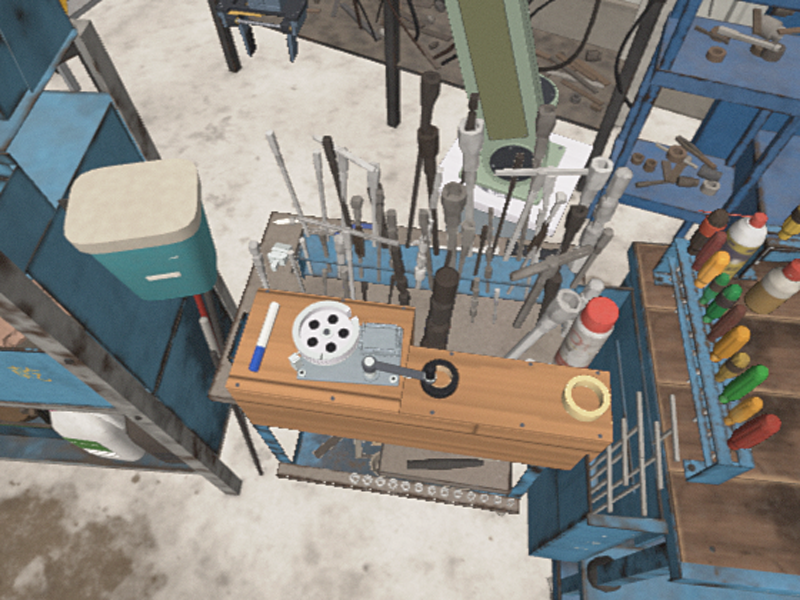

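The top view shows the stand (pulley at 428,240), the handle open to the left (grip at about 316,236), the block at about (565,355), the spark plug at (582,407) and the punch at (550,375). In the scene view the pulley is at (327,332) and the block at (280,258). I'll zoom in on both.

```bash
cat >> h.py <<'E'
from scipy.spatial.transform import Rotation as Ro
_cam=cam
def cam(n):
    g=_cam(n); g['R']=Ro.from_euler('xyz',g['rotation'],degrees=True).as_matrix(); return g
def crop(img,u0,v0,w,h,s,name):
    cv2.imwrite(name,cv2.resize(img[v0:v0+h,u0:u0+w],None,fx=s,fy=s,interpolation=cv2.INTER_CUBIC))
E
python3 - <<'E'
from h import *
t=cv2.imread('topraw.png'); s=cv2.imread('sceneraw.png')
a=cv2.resize(t[125:215,205:370],None,fx=4.8,fy=4.8,interpolation=cv2.INTER_CUBIC)  # 792x432
cv2.imwrite('pics/a.png',a)
b=cv2.resize(t[225:300,350:425],None,fx=5.3,fy=5.3,interpolation=cv2.INTER_CUBIC)
c=cv2.resize(s[150:225,165:240],None,fx=5.3,fy=5.3,interpolation=cv2.INTER_CUBIC)
cv2.imwrite('pics/bc.png',np.hstack([b,c]))
g=cam('top');print(g['f'],g['R'].round(3).tolist())
for p in[(428,240),(565,355),(316,236)]: print(onz(g,p[0]*.7,p[1]*.7,199 if p[0]!=565 else 20).round(1))
g=cam('scene')
for p in[(327,332),(280,258),(435,377)]: print(onz(g,p[0]*.7,p[1]*.7,199 if p[0]!=280 else 20).round(1))
crop(g['image'],180,195,150,85,5.3,'pics/d.png')
E
```

```text
532.2569349073984 [[-0.013, -0.984, 0.175], [-1.0, 0.015, 0.01], [-0.012, -0.175, -0.984]]
[682.9 -94.6 199. ]
[ 500.9 -356.1   20. ]
[693.1  97.4 199. ]
[687.2 -88.6 199. ]
[ 504.8 -340.7   20. ]
[679.6 100.8 199. ]
```

View pics/a.png

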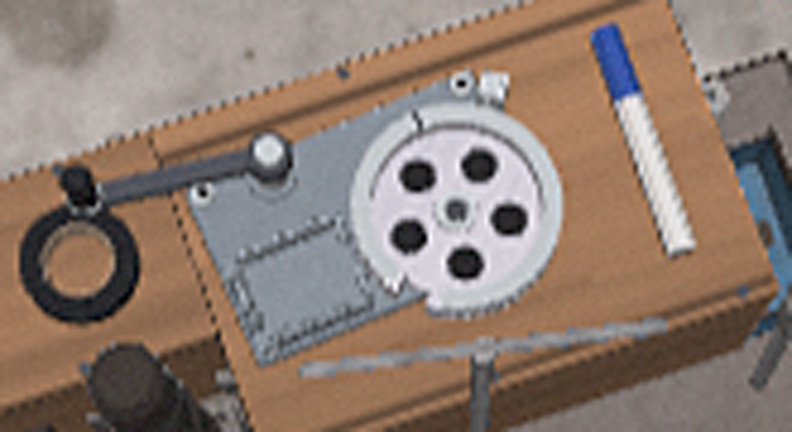

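View pics/bc.png

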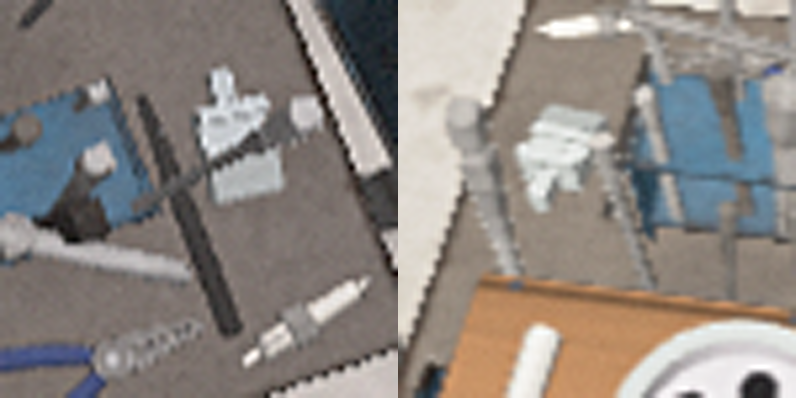

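View pics/d.png

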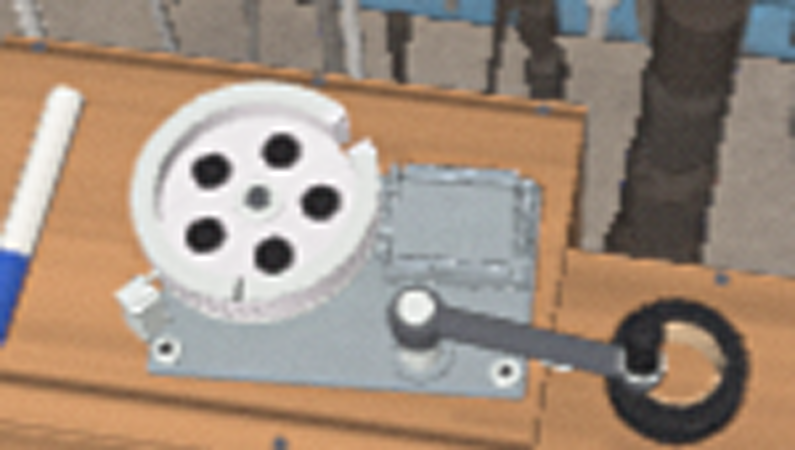

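```bash
cat >> h.py <<'E'
def tri(ga,pa,gb,pb):
    d1,d2=ray(ga,*pa),ray(gb,*pb); A=np.stack([d1,-d2],1); s=np.linalg.lstsq(A,gb['o']-ga['o'],rcond=None)[0]
    p,q=ga['o']+d1*s[0],gb['o']+d2*s[1]; return (p+q)/2,np.linalg.norm(p-q)
E
python3 - <<'E'
from h import *
T=cam('top');S=cam('scene')
A=lambda x,y:((x+.5)/4.8-.5+205,(y+.5)/4.8-.5+125)
D=lambda x,y:((x+.5)/5.3-.5+180,(y+.5)/5.3-.5+195)
B=lambda x,y:((x+.5)/5.3-.5+350,(y+.5)/5.3-.5+225)
C=lambda x,y:((x-397.5+.5)/5.3-.5+165,(y+.5)/5.3-.5+150)
def holes(img,u0,v0,u1,v1):
    gr=cv2.cvtColor(img[v0:v1,u0:u1],cv2.COLOR_BGR2GRAY); m=(gr<90).astype(np.uint8)
    n,_,st,c=cv2.connectedComponentsWithStats(m); return [(c[i]+[u0,v0]).round(1).tolist()+[int(st[i,4])] for i in range(1,n) if 15<st[i,4]<90]
print('holes T',holes(T['image'],284,150,317,189)); print('holes S',holes(S['image'],210,215,248,252))
for n,a,d in[('hub',(457,210),(257,198)),('mark',(418,122),(239,288)),('screwL',(203,192),(505,372)),('screwR',(460,83),(165,348)),('pivtop',(270,154),(416,306)),('grip',(75,182),(640,345)),('tape',(80,264),(677,370)),('ptr',(492,85),(137,292))]:
    p,e=tri(T,A(*a),S,D(*d)); print(n,p.round(1),round(e,1))
for n,a,d in[('tooth',(220,72),(540,205)),('end',(250,197),(565,110)),('plugTop',(357,288),(545,28))]:
    p,e=tri(T,B(*a),S,C(*d)); print(n,p.round(1),round(e,1))
im=S['image'].copy()
im=cv2.resize(im[60:235,150:410],None,fx=3,fy=3,interpolation=cv2.INTER_CUBIC)
for p,col in[((269.5,201.6),(0,0,255)),((343,194),(0,0,255)),((306,198),(0,255,0)),((407.5,246),(255,0,255))]:
    for z in range(160,420,40):
        q=(px(S,onz(T,*p,z))-[150,60])*3; cv2.circle(im,tuple(int(v) for v in q),2,col,-1); 
        if z%80==0: cv2.putText(im,str(z),(int(q[0])+3,int(q[1])),0,.35,col,1)
cv2.imwrite('pics/e.png',im); print(im.shape)
E
```

```text
holes T [[304.3, 159.0, 37], [291.5, 161.3, 35], [310.7, 170.4, 38], [289.8, 173.7, 37], [301.4, 179.4, 35]]
holes S [[232.5, 223.0, 26], [219.5, 226.7, 30], [239.8, 232.6, 32], [218.1, 238.8, 32], [231.0, 242.7, 34]]
hub [683.9 -94.8 190.5] 1.4
mark [728.3 -75.6 199.7] 1.1
screwL [700.9  36.9 171.4] 1.5
screwR [757.7 -99.  172.3] 0.2
pivtop [ 7.080e+02 -1.000e-01  2.157e+02] 1.4
grip [689.9  94.7 236. ] 1.5
tape [664.5 101.7 166.4] 1.7
ptr [ 748.5 -114.4  196.7] 0.4
tooth [ 529.8 -346.3    7.4] 4.1
end [ 467.1 -361.7   15. ] 6.9
plugTop [ 419.  -412.    11.7] 1.7
(525, 780, 3)
```

View pics/e.png

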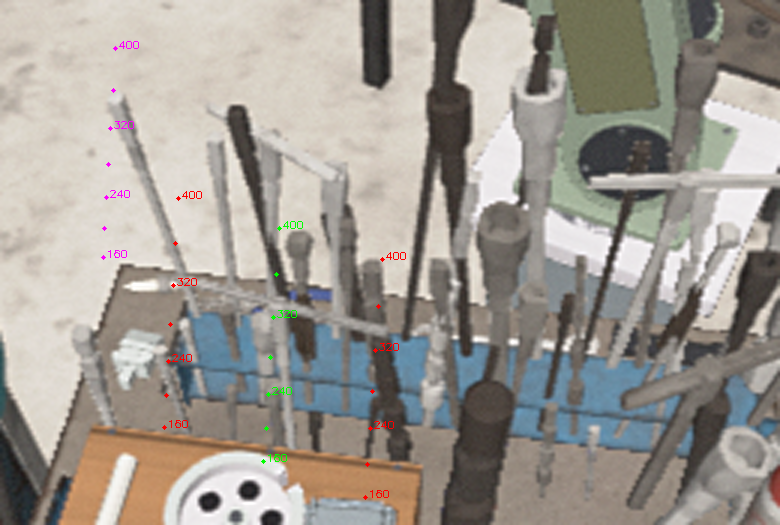

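```bash
python3 - <<'E'
from h import *
T=cam('top');S=cam('scene')
B=lambda x,y:((x+.5)/5.3-.5+350,(y+.5)/5.3-.5+225)
A=lambda x,y:((x+.5)/4.8-.5+205,(y+.5)/4.8-.5+125)
h=np.mean([[304.3,159.0],[291.5,161.3],[310.7,170.4],[289.8,173.7],[301.4,179.4]],0);s=np.mean([[232.5,223.0],[219.5,226.7],[239.8,232.6],[218.1,238.8],[231.0,242.7]],0)
print('axis',tri(T,h,S,s),onz(T,*h,185),onz(S,*s,185))
for p in[(269.5,201.6),(306,198),(343,194)]: print('Tbar',onz(T,*p,328).round())
print('rod',onz(T,407.5,246,345).round())
print('bigsocket',tri(T,(231,199),S,(313,192)))
for n,p,z in[('tailL',(213,203),0),('tailR',(284,190),0),('tipL',(210,70),18),('tipR',(230,68),18),('wallL',(199,108),28),('wallR',(268,97),28),('punchA',(143,97),10),('punchB',(230,330),10),('plugA',(247,358),10),('plugB',(365,282),10),('rackR',(155,195),0)]: print(n,onz(T,*B(*p),z).round(1))
im=T['image'];b=im[225:300,350:425].astype(int); m=((b.min(2)>150)).astype(np.uint8)
n,l,st,c=cv2.connectedComponentsWithStats(m)
for i in range(1,n):
    if st[i,4]>15:
        r=cv2.minAreaRect(np.argwhere(l==i)[:,::-1].astype(np.float32)); print(st[i].tolist(),(c[i]+[350,225]).round(1),[r[0][0]+350,r[0][1]+225],r[1],r[2])
E
```

```text
axis (array([683.99865617, -94.58035048, 186.8198694 ]), np.float64(0.6518065406292707)) [684.64125476 -94.92915211 185.        ] [683.13590784 -94.97057965 185.        ]
Tbar [574. -23. 328.]
Tbar [ 581. -103.  328.]
Tbar [ 589. -183.  328.]
rod [ 471. -313.  345.]
bigsocket (array([580.7048434 ,  63.54897472, 326.56518142]), np.float64(6.29805052693108))
tailL [ 463.7 -342.6    0. ]
tailR [ 469.9 -379.6    0. ]
tipL [ 530.6 -340.9   18. ]
tipR [ 531.5 -351.3   18. ]
wallL [ 510.  -332.4   28. ]
wallR [ 515.1 -367.7   28. ]
punchA [ 518.1 -307.3   10. ]
punchB [ 398.3 -346.    10. ]
plugA [ 384.1 -353.9   10. ]
plugB [ 421.6 -416.    10. ]
rackR [ 468.3 -312.9    0. ]
[55, 0, 19, 33, 176] [413.9 242.1] [412.6000061035156, 240.70000076293945] (34.882659912109375, 5.81377649307251) 63.43495178222656
[37, 13, 14, 17, 125] [392.8 246.4] [391.4932441711426, 246.70945739746094] (12.554744720458984, 14.763450622558594) 35.53767776489258
[55, 18, 6, 6, 31] [407.5 245.5] [407.5, 245.5] (5.0, 5.0) 90.0
[16, 27, 6, 6, 24] [368.2 254.4] [368.1500015258789, 254.4500026702881] (4.743415832519531, 5.0596442222595215) 71.56504821777344
[40, 28, 14, 10, 88] [396.7 257.8] [396.4117736816406, 257.6470603942871] (7.276068687438965, 13.096923828125) 75.96376037597656
[0, 41, 36, 11, 132] [365.6 271.8] [367.54999923706055, 271.1500015258789] (35.921024322509766, 6.363961219787598) 8.13010311126709
[58, 53, 11, 8, 44] [412.7 281.2] [412.99999618530273, 280.99999618530273] (3.882901668548584, 11.648704528808594) 56.3099365234375
[46, 61, 9, 8, 33] [400.5 289.3] [399.8461494445801, 289.76922607421875] (3.882901668548584, 9.984603881835938) 56.3099365234375
[51, 66, 24, 9, 115] [416.1 296.4] [412.5, 295.0] (8.0, 23.0) 90.0
```

Emit:
{"method": "step_arm", "body": {"steps": [[0, 0, 0, 0, 0, -57, 1], [0, 0, 0, 0, 0, -57, 1], [0, 0, 0, 0, 0, -57, 0.4], [0, 0, 0, 0, 0, -57, 0.33], [0, 0, 0, 54, -22.5, 0, 0.33], [0, 0, 0, 54, -22.5, 0, 0.33], [0, 0, 0, 54, -22.5, 0, 0.33], [0, 0, 0, 54, -22.5, 0, 0.33]], "force": 15}}

```text
time_s: 1.4
ee_pos: [328.3, -416.9, 442.1]
ee_rot: [180.0, -0.0, 14.0]
force: [1.2, -0.0, 0.3]
gripper_width: 33.7
gripper_force: 0.0
```

Emit:
{"method": "step_arm", "body": {"steps": [[0, 0, 0, 54, -22.5, 0, 0.33], [0, 0, 0, 54, -22.5, 0, 0.33], [0, 0, 0, 54, -22.5, 0, 0.33], [0, 0, 0, 54, -22.5, 0, 0.33], [0, 0, 0, 54, -22.5, 0, 0.33], [0, 0, 0, 54, -22.5, 0, 0.33], [0, 0, 0, 54, -22.5, 0, 0.33], [0, 0, 0, 50, -20.5, 0, 0.33]]}}

```text
time_s: 2.4
ee_pos: [700.5, -140.3, 441.8]
ee_rot: [180.0, -0.0, 14.0]
force: [0.4, -0.9, 0.4]
gripper_width: 30.0
gripper_force: 0.0
```

```bash
cat >> h.py <<'E'
def rel(x,y,z,yaw):
    """rows total: turn rz first, then shift in tool axes after the turn"""
    s=state();p=s['ee_pos'];r=s['ee_rot'];R=Ro.from_euler('xyz',r,degrees=True);G=Ro.from_euler('xyz',[180,0,yaw],degrees=True)
    d=np.array([x,y,z])-p
    print('pos',p.round(1),'rot',r.round(2),'w',round(s['gripper_width'],1),'F',s['force'].round(1),'t',s['time_s'])
    print('turn',(R.inv()*G).as_rotvec(degrees=True).round(2),'shift now-axes',R.inv().apply(d).round(1),'after-turn axes',G.inv().apply(d).round(1))
E
python3 -c "
from h import *
rel(708.5,-137,190,30);print(state()['qpos'].round(1))"
```

```text
pos [ 700.5 -140.3  441.8] rot [ 1.7998e+02 -1.0000e-02  1.4050e+01] w 30.0 F [ 0.4 -0.9  0.4] t 2.4
turn [  0.02  -0.   -15.95] shift now-axes [  8.5  -1.3 251.8] after-turn axes [  8.5   1.1 251.8]
[-12.2  32.8  34.2  -0.  113.   63.7]
```

Emit:
{"method": "step_arm", "body": {"steps": [[0, 0, -8, 0, 0, 0, 0.33], [0, 0, -8, 0, 0, 0, 0.33], [0, 0, 0, 0, 0, 55, 0.33], [0, 0, 0, 0, 0, 55, 0.33], [0, 0, 0, 0, 0, 55, 0.33], [0, 0, 0, 0, 0, 45, 0.33], [0, 0, 0, 0, 0, 0, 0.33], [0, 0, 0, 0, 0, 0, 0.33]]}}

```text
time_s: 3.4
ee_pos: [700.4, -142.0, 234.3]
ee_rot: [179.9, -0.2, 30.0]
force: [-0.4, -0.6, 0.6]
gripper_width: 29.7
gripper_force: 0.0
```

```bash
python3 -c "
from h import *
rel(708.5,-137.2,190,30)
g=cam('scene');crop(g['image'],170,160,150,110,5.3,'pics/f.png')"
```

```text
pos [ 700.4 -142.   234.3] rot [ 1.7985e+02 -1.6000e-01  3.0020e+01] w 29.7 F [-0.4 -0.6  0.6] t 3.4
turn [ 0.15 -0.16  0.02] shift now-axes [ 9.3 -0.3 44.3] after-turn axes [ 9.4 -0.1 44.3]
```

View pics/f.png

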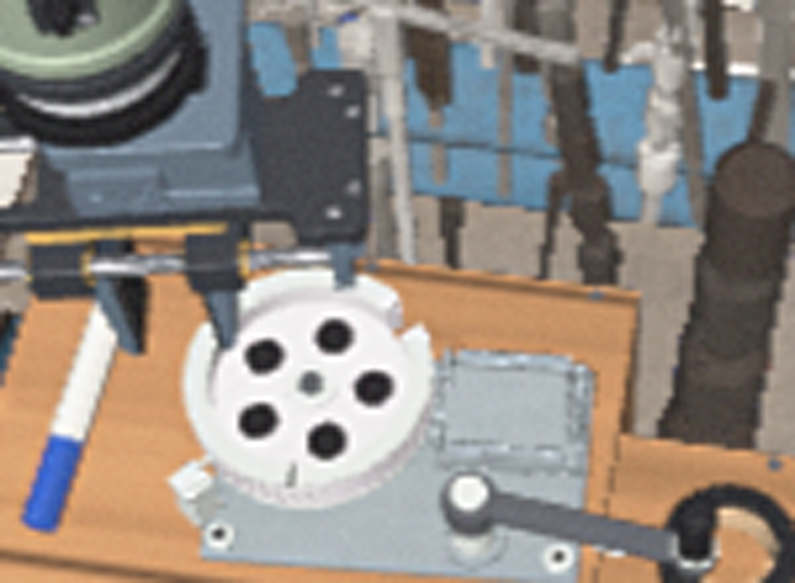

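Emit:
{"method": "step_arm", "body": {"steps": [[0, 0, 0, 9, 0, 20, 0.33], [0, 0, 0, 0, 0, 16, 0.33], [0, 0, 0, 0, 0, 8, 0.33], [0, 0, 0, 0, 0, 0, 0.33], [0, 0, 0, 0, 0, 0, 0], [0, 0, 0, 0, 0, 0, 0], [0, 0, 0, 0, 0, 0, 0], [0, 0, 0, 0, 0, 0, 0]], "force": 15}}

```text
time_s: 4.45
ee_pos: [708.0, -136.8, 188.5]
ee_rot: [179.9, -0.2, 30.0]
force: [3.5, 2.0, 0.1]
gripper_width: 12.3
gripper_force: 14.1
```

```bash
python3 -c "
from h import *
rel(708.5,-137.2,190,30);print(state()['gripper_force'])"
```

```text
pos [ 708.  -136.8  188.5] rot [ 1.7995e+02 -1.5000e-01  3.0020e+01] w 12.3 F [3.5 2.  0.1] t 4.45
turn [ 0.05 -0.15  0.02] shift now-axes [ 0.2  0.6 -1.5] after-turn axes [ 0.2  0.6 -1.5]
14.109192418400198
```

Emit:
{"method": "step_arm", "body": {"steps": [[0, 0, 5, -4.27, -0.19, 0, 0], [0, 0, 5, -4.27, -0.19, 0, 0], [0, 0, 5, -4.27, -0.19, 0, 0], [0, 0, 5, -4.27, -0.19, 0, 0], [0, 0, 5, -4.27, -0.19, 0, 0], [0, 0, 5, -4.27, -0.19, 0, 0], [0, 0, 5, -4.27, -0.19, 0, 0], [0, 0, 5.2, -4.4, -0.19, 0, 0]]}}

```text
time_s: 5.45
ee_pos: [675.6, -142.1, 188.5]
ee_rot: [-179.9, -0.2, -10.3]
force: [5.3, 3.0, -1.0]
gripper_width: 12.3
gripper_force: 14.0
```

```bash
python3 - <<'E'
from h import *
rel(708,-137,190,-10)
T=cam('top');S=cam('scene')
crop(S['image'],190,195,60,70,8,'s.png');crop(T['image'],272,135,60,70,8,'t.png')
cv2.imwrite('pics/g.png',np.hstack([cv2.imread('t.png')[:,:395],cv2.imread('s.png')[:,:395]]))
E
```

```text
pos [ 675.6 -142.1  188.5] rot [-179.87   -0.24  -10.35] w 12.3 F [ 5.3  3.  -1. ] t 5.45
turn [-0.12 -0.24 -0.35] shift now-axes [ 31.  -10.9  -1.4] after-turn axes [ 31.1 -10.7  -1.5]
```

View pics/g.png

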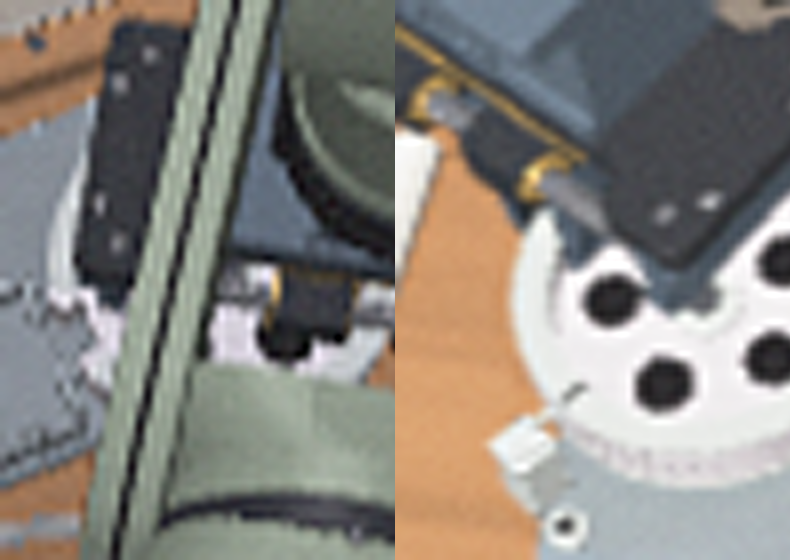

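```bash
python3 - <<'E'
from h import *
S=cam('scene');g=cv2.cvtColor(S['image'],cv2.COLOR_BGR2GRAY)
w=g[238:250,205:217].astype(int);print(w)
ax=onz(S,230.3,232.8-0,185)
s=np.mean([[232.5,223.0],[219.5,226.7],[239.8,232.6],[218.1,238.8],[231.0,242.7]],0); ax=onz(S,*s,185)
def ang(p): d=p-ax; return np.degrees(np.arctan2(d[1],d[0])).round(2),np.hypot(*d[:2]).round(1)
print(ang(onz(S,211.9-.4,244.4-.4,199)))
# expected pixel for mark line inner/outer at yaw 23
for yaw in(22.5,23.5):
  a=np.radians(yaw-40)
  print(yaw,[px(S,[ax[0]+r*np.cos(a),ax[1]+r*np.sin(a),199]).round(1) for r in(44,49,54,60)])
E
```

```text
[[201 237 236 235 235 235 238 238 237 238 239 239]
 [178 223 236 234 233 235 237 238 238 239 238 237]
 [168 202 235 237 235 236 235 239 238 238 238 238]
 [163 185 225 237 235 234 236 239 241 241 240 239]
 [158 162 204 238 237 237 237 237 235 240 239 238]
 [163 161 180 223 237 238 218 142 152 218 236 235]
 [172 171 172 198 228 223 146 175 235 235 236 237]
 [173 168 170 184 208 198 173 237 238 236 234 234]
 [170 180 181 212 231 216 221 238 237 235 234 235]
 [190 232 216 210 179 184 201 221 232 236 235 235]
 [241 238 213 179 159 166 203 196 211 228 235 236]
 [242 241 246 248 199 176 200 200 192 195 214 225]]
(np.float64(-16.06), np.float64(49.6))
22.5 [array([213. , 242.1]), array([211.4, 243.5]), array([209.7, 244.9]), array([207.6, 246.6])]
23.5 [array([213.2, 242.3]), array([211.6, 243.7]), array([209.9, 245.2]), array([207.9, 246.9])]
```

Emit:
{"method": "step_arm", "body": {"steps": [[0, 0, 0, 0, 0, 0, 0.33], [0, 0, 0, 0, 0, 0, 0.33], [0, 0, 0, 0, 0, -25, 0.33], [0, 0, 0, 0, 0, -57, 0.33], [0, 0, 0, 0, 0, -57, 0.33], [0, 0, 0, 0, 0, -57, 0.33], [0, 0, 0, 0, 0, -57, 0.33], [0, 0, -10, 0, 0, 0, 1]]}}

```text
time_s: 6.6
ee_pos: [674.1, -143.8, 447.2]
ee_rot: [179.8, -0.6, 0.1]
force: [-0.1, -0.8, -0.8]
gripper_width: 37.5
gripper_force: 0.0
```

Emit:
{"method": "step_arm", "body": {"steps": [[0, 0, -10.3, 0, 0, 0, 1], [0, 0, -10.3, 0, 0, 0, 1], [0, 0, -10.3, 0, 0, 0, 1], [0, 0, -10.3, 0, 0, 0, 1], [0, 0, -10.3, 0, 0, 0, 1], [0, 0, -10.3, 0, 0, 0, 1], [0, 0, -10.3, 0, 0, 0, 1], [0, 0, -10.3, 0, 0, 0, 1]]}}

```text
time_s: 7.6
ee_pos: [673.3, -143.6, 440.7]
ee_rot: [-179.9, 0.0, 82.5]
force: [-0.1, 1.2, -0.3]
gripper_width: 91.2
gripper_force: 0.0
```

```bash
python3 - <<'E'
from h import *
rel(500,-359.5,300,102.5)
S=cam('scene');T=cam('top');cv2.imwrite('s1.png',S['image']);cv2.imwrite('t1.png',T['image'])
g=cv2.cvtColor(S['image'],cv2.COLOR_BGR2GRAY)
print(g[240:249,206:217])
hs=cv2.cvtColor(T['image'],cv2.COLOR_BGR2HSV)
# masking tape & left bay
m=cv2.inRange(hs,(20,60,150),(35,255,255)); n,l,st,c=cv2.connectedComponentsWithStats(m)
for i in range(1,n):
    if st[i,4]>60: print('yellow',st[i],c[i],onz(T,*c[i],167).round(1))
A=lambda x,y:(x*.7,y*.7)
for q in[(165,275),(487,168),(188,347),(250,280),(190,298),(317,257),(520,262),(372,326)]: print(q,onz(T,*A(*q),155).round(1))
E
```

```text
pos [ 673.3 -143.6  440.7] rot [-1.7991e+02  5.0000e-02  8.2530e+01] w 91.2 F [-0.1  1.2 -0.3] t 7.6
turn [ -0.1    0.03 -19.97] shift now-axes [-236.5 -143.5  141.2] after-turn axes [-173.3 -215.9  140.7]
[[206 238 237 236 234 236 238 239 239 239 239]
 [182 227 237 234 236 236 239 242 241 240 239]
 [164 208 239 237 237 237 237 237 241 241 240]
 [163 183 222 237 240 219 146 151 220 236 235]
 [172 173 199 227 222 153 175 236 236 236 238]
 [169 167 183 210 208 191 238 240 237 234 236]
 [181 185 215 230 216 222 238 236 236 235 235]
 [232 219 210 185 194 206 223 233 234 236 235]
 [239 214 181 160 167 206 201 211 230 234 236]]
yellow [119 196  27  26 115] [133.27826087 206.3826087 ] [599.9 319.5 167. ]
yellow [  5 392   9  12  75] [  9.28 397.96] [147.4 595.3 167. ]
(165, 275) [638.6 369.2 155. ]
(487, 168) [ 826.5 -205.1  155. ]
(188, 347) [510.1 324.  155. ]
(250, 280) [627.2 218.6 155. ]
(190, 298) [596.6 323.5 155. ]
(317, 257) [666.8 100.7 155. ]
(520, 262) [ 651.9 -257.2  155. ]
(372, 326) [542.    4.3 155. ]
```

Emit:
{"method": "step_arm", "body": {"steps": [[0, 0, -10, 0, 0, 0, 0.95], [0, 0, -10, 0, 0, 0, 0.95], [0, 0, 0, -34.7, -43.2, 0, 0.95], [0, 0, 0, -34.7, -43.2, 0, 0.95], [0, 0, 0, -34.7, -43.2, 0, 0.95], [0, 0, 0, -34.7, -43.2, 0, 0.95], [0, 0, 0, -34.7, -43.2, 0, 0.95], [0, 0, 0, 0, 0, 0, 0.95]]}}

```text
time_s: 8.7
ee_pos: [496.7, -361.1, 441.2]
ee_rot: [-179.9, 0.0, 101.7]
force: [-0.0, 0.9, 0.1]
gripper_width: 86.8
gripper_force: 0.0
```

Emit:
{"method": "step_arm", "body": {"steps": [[0, 0, 0, 0, 0, 0, 0.95], [0, 0, 0, 0, 0, 50, 0.95], [0, 0, 0, 0, 0, 60, 0.95], [0, 0, 0, 0, 0, 60, 0.95], [0, 0, 0, 0, 0, 60, 0.95], [0, 0, 0, 0, 0, 60, 0.95], [0, 0, 0, 0, 0, 50, 0.95], [0, 0, 0, 0, 0, 0, 0.95]]}}

```text
time_s: 9.7
ee_pos: [498.0, -355.3, 97.1]
ee_rot: [-179.6, -0.4, 102.3]
force: [-0.5, 0.1, 0.2]
gripper_width: 86.4
gripper_force: 0.0
```

```bash
python3 - <<'E'
from h import *
rel(500,-359.5,4,102.5)
S=cam('scene');T=cam('top');cv2.imwrite('s2.png',S['image']);cv2.imwrite('t2.png',T['image'])
a=cv2.resize(T['image'][225:300,350:425],None,fx=5.3,fy=5.3,interpolation=cv2.INTER_CUBIC);b=cv2.resize(S['image'][150:225,165:240],None,fx=5.3,fy=5.3,interpolation=cv2.INTER_CUBIC)
cv2.imwrite('pics/h.png',np.hstack([a,b]))
print(tri(T,(157,246),S,(399,211)))
E
```

```text
pos [ 498.  -355.3   97.1] rot [-179.64   -0.42  102.29] w 86.4 F [-0.5  0.1  0.2] t 9.7
turn [-0.36 -0.42 -0.21] shift now-axes [-5.2  1.6 93. ] after-turn axes [-4.5  1.  93.1]
(array([490.1229001 , 239.91716612, 248.22853284]), np.float64(3.0714398459559424))
```

View pics/h.png

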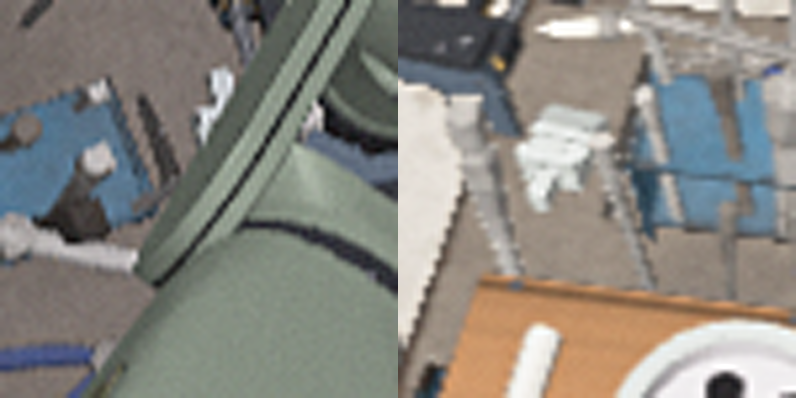

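The crop shows the block still untouched, at about (550,150) in the scene half. The arm hides most of it in the top half. The gripper sits further left than I expected, so I'll check the projections.

```bash
python3 - <<'E'
from h import *
S=cam('scene');T=cam('top')
Bc=lambda p:((p-[350,225]+.5)*5.3).round()
Cc=lambda p:((p-[165,150]+.5)*5.3+[397.5,0]).round()
for n,p in [('tcp',(498,-355,97)),('fing+',(498+45,-355+10,97)),('fing-',(498-45,-355-10,97)),('bodyb',(498,-355,176)),('tail',(466.8,-361.1,0)),('tail14',(466.8,-361.1,14)),('tip18',(531,-346,18)),('tip0',(531,-346,0)),('org',(490,-356,0)),('plugB',(421.6,-416,10)),('punchA',(518,-307,10))]:
    print(n,'top',Bc(px(T,p)),'scene',Cc(px(S,p)))
print(onz(S,*((np.array([(540-397.5),205])/5.3-.5)+[165,150]),0), onz(S,*((np.array([(545-397.5),28])/5.3-.5)+[165,150]),10))
E
```

```text
tcp top [275. 116.] scene [523.  65.]
fing+ top [249.  24.] scene [492. 130.]
fing- top [300. 209.] scene [553.   3.]
bodyb top [312.  96.] scene [491. -30.]
tail top [249. 197.] scene [577. 126.]
tail14 top [255. 195.] scene [573. 112.]
tip18 top [220.  70.] scene [532. 197.]
tip0 top [213.  74.] scene [539. 214.]
org top [237. 152.] scene [563. 157.]
plugB top [366. 282.] scene [540.  31.]
punchA top [143.  98.] scene [604. 213.]
[ 525.2376446  -348.99028745    0.        ] [ 418.01337714 -414.4620311    10.        ]
```

Emit:
{"method": "step_arm", "body": {"steps": [[0, 0, -0.2, -4.5, 1, 20, 0.95], [0, 0, 0, 0, 0, 30, 0.95], [0, 0, 0, 0, 0, 20, 0.95], [0, 0, 0, 0, 0, 10, 0.95], [0, 0, 0, 0, 0, 8, 0.95], [0, 0, 0, 0, 0, 2, 0.95], [0, 0, 0, 0, 0, 0, 0.95], [0, 0, 0, 0, 0, 0, 0.95]]}}

```text
time_s: 10.9
ee_pos: [501.8, -362.8, 11.6]
ee_rot: [180.0, 0.1, 102.4]
force: [-0.2, -0.6, -0.8]
gripper_width: 86.7
gripper_force: 0.0
```

Emit:
{"method": "step_arm", "body": {"steps": [[0, 0, 0, 0, 0, 0, 0], [0, 0, 0, 0, 0, 0, 0], [0, 0, 0, 0, 0, 0, 0], [0, 0, 0, 0, 0, 0, 0], [0, 0, 0, 0, 0, 0, 0], [0, 0, 0, 0, 0, 0, 0], [0, 0, 0, 0, 0, 0, 0], [0, 0, 0, 0, 0, 0, 0]], "force": 20}}

```text
time_s: 11.9
ee_pos: [501.4, -362.7, 11.1]
ee_rot: [-180.0, 0.0, 102.4]
force: [-2.0, 0.7, 2.4]
gripper_width: 65.4
gripper_force: 20.0
```

Emit:
{"method": "step_arm", "body": {"steps": [[0, 0, 0, 0, 0, 0, 0.85], [0, 0, 0, 0, 0, 0, 0.85], [0, 0, 0, 3, 0, 4, 0.85], [0, 0, 0, 0, 0, 2.5, 0.85], [0, 0, 0, 0, 0, 0, 0], [0, 0, 0, 0, 0, 0, 0], [0, 0, 0, 0, 0, 0, 0], [0, 0, 0, 0, 0, 0, 0]], "force": 40}}

```text
time_s: 12.9
ee_pos: [500.7, -359.6, 4.3]
ee_rot: [-180.0, -0.0, 102.4]
force: [0.1, -0.2, -2.6]
gripper_width: 65.4
gripper_force: 40.0
```

Emit:
{"method": "step_arm", "body": {"steps": [[0, 0, 0, 0, 0, 0, 0], [0, 0, 0, 0, 0, 0, 0], [0, 0, 0, 0, 0, -10, 0], [0, 0, 0, 0, 0, -30, 0], [0, 0, 0, 0, 0, -45, 0], [0, 0, 0, 0, 0, -50, 0], [0, 0, 0, 0, 0, -50, 0], [0, 0, 0, 0, 0, -50, 0]]}}

```text
time_s: 13.9
ee_pos: [500.4, -359.4, 241.9]
ee_rot: [180.0, 0.0, 102.4]
force: [0.2, -0.5, -3.2]
gripper_width: 65.5
gripper_force: 40.0
```

```bash
python3 - <<'E'
from h import *
rel(632,208,470,23); print(state()['gripper_force'])
E
```

```text
pos [ 500.4 -359.4  241.9] rot [1.7997e+02 4.0000e-02 1.0243e+02] w 65.5 F [ 0.2 -0.5 -3.2] t 13.9
turn [5.000e-02 1.000e-02 7.943e+01] shift now-axes [ 525.6  250.7 -228.4] after-turn axes [ 342.8 -470.9 -228.1]
39.99347758413933
```

Emit:
{"method": "step_arm", "body": {"steps": [[0, 0, 0, 0, 0, -55, 0], [0, 0, 0, 0, 0, -55, 0], [0, 0, 0, 0, 0, -55, 0], [0, 0, 0, 0, 0, -50, 0], [0, 0, 0, 40, 19, 0, 0], [0, 0, 0, 52.5, 25, 0, 0], [0, 0, 0, 52.5, 25, 0, 0], [0, 0, 0, 52.5, 25, 0, 0]]}}

```text
time_s: 14.9
ee_pos: [549.7, -144.7, 455.1]
ee_rot: [180.0, 0.0, 102.4]
force: [0.2, -0.2, -3.9]
gripper_width: 65.4
gripper_force: 40.0
```

Emit:
{"method": "step_arm", "body": {"steps": [[0, 0, 0, 52.5, 25, 0, 0], [0, 0, 0, 52.5, 25, 0, 0], [0, 0, 0, 52.5, 25, 0, 0], [0, 0, 0, 52.5, 25, 0, 0], [0, 0, 0, 52.5, 25, 0, 0], [0, 0, 0, 52.5, 25, 0, 0], [0, 0, 9.9, 12.5, 6, 0, 0], [0, 0, 9.9, 0, 0, 0, 0]]}}

```text
time_s: 15.9
ee_pos: [631.7, 208.7, 453.9]
ee_rot: [-179.9, 0.0, 82.5]
force: [-0.5, 0.0, -3.7]
gripper_width: 65.4
gripper_force: 40.0
```

Emit:
{"method": "step_arm", "body": {"steps": [[0, 0, 9.9, 0, 0, 20, 0], [0, 0, 9.9, 0, 0, 35, 0], [0, 0, 9.9, 0, 0, 35, 0], [0, 0, 9.9, 0, 0, 35, 0], [0, 0, 9.9, 0, 0, 35, 0], [0, 0, 9.9, 0, 0, 30, 0], [0, 0, 0, 0, 0, 20, 0], [0, 0, 0, 0, 0, 0, 0]]}}

```text
time_s: 16.9
ee_pos: [630.7, 206.4, 242.9]
ee_rot: [-180.0, 0.3, 23.2]
force: [0.4, -0.2, -2.7]
gripper_width: 64.9
gripper_force: 40.0
```

```bash
python3 - <<'E'
from h import *
rel(632,208,160,23)
S=cam('scene');T=cam('top');cv2.imwrite('s3.png',S['image']);cv2.imwrite('t3.png',T['image'])
E
```

```text
pos [630.7 206.4 242.9] rot [-179.98    0.25   23.23] w 64.9 F [ 0.4 -0.2 -2.7] t 16.9
turn [-0.02  0.25  0.23] shift now-axes [ 2.2 -0.9 82.9] after-turn axes [ 1.8 -0.9 82.9]
```

Emit:
{"method": "step_arm", "body": {"steps": [[0, 0, 0, 0, 0, 20, 0], [0, 0, 0, 0, 0, 25, 0], [0, 0, 0, 0, 0, 20, 0], [0, 0, 0, 0, 0, 10, 0], [0, 0, 0, 0, 0, 3, 0], [0, 0, 0, 0, 0, 0, 0], [0, 0, 0, 0, 0, 0, 0], [0, 0, 0, 0, 0, 0, 0]]}}

```text
time_s: 18.0
ee_pos: [632.2, 206.9, 167.1]
ee_rot: [180.0, -0.1, 23.2]
force: [-0.0, 0.2, -3.3]
gripper_width: 65.3
gripper_force: 40.0
```

Emit:
{"method": "step_arm", "body": {"steps": [[0, 0, 0, 0, 0, 5, 0], [0, 0, 0, 0, 0, 1.5, 0], [0, 0, 0, 0, 0, 1, 0], [0, 0, 0, 0, 0, 0.5, 0], [0, 0, 0, 0, 0, 0, 0], [0, 0, 0, 0, 0, 0, 0], [0, 0, 0, 0, 0, 0, 0], [0, 0, 0, 0, 0, 0, 0]]}}

```text
time_s: 19.0
ee_pos: [631.7, 206.7, 159.3]
ee_rot: [180.0, 0.0, 23.2]
force: [-4.2, -2.2, 4.3]
gripper_width: 65.6
gripper_force: 40.0
```

Emit:
{"method": "step_arm", "body": {"steps": [[0, 0, 0, 0, 0, 0, 0.85], [0, 0, 0, 0, 0, 0, 0.85], [0, 0, 0, 0, 0, 0, 0.85], [0, 0, 0, 0, 0, -10, 0.85], [0, 0, 0, 0, 0, -30, 0.85], [0, 0, 0, 0, 0, -50, 0.85], [0, 0, -10, 0, 0, 0, 0.65], [0, 0, -10, 0, 0, 0, 0.65]]}}

```text
time_s: 20.0
ee_pos: [632.5, 207.0, 250.2]
ee_rot: [179.9, -0.2, 43.6]
force: [-0.1, 0.4, -0.2]
gripper_width: 61.2
gripper_force: 0.0
```

Emit:
{"method": "step_arm", "body": {"steps": [[0, 0, -10, 0, 0, 0, 0.65], [0, 0, -10, 0, 0, 0, 0.65], [0, 0, -10, 0, 0, 0, 0.65], [0, 0, -10, 0, 0, 0, 0.65], [0, 0, -10, 0, 0, 0, 0.65], [0, 0, -10, 0, 0, 0, 0.65], [0, 0, -10, 0, 0, 0, 0.65], [0, 0, 0, 0, 0, 0, 0.65]]}}

```text
time_s: 21.0
ee_pos: [632.2, 206.9, 249.1]
ee_rot: [179.9, 0.0, 113.1]
force: [0.2, 0.0, 0.2]
gripper_width: 59.2
gripper_force: 0.0
```

```bash
python3 - <<'E'
from h import *
rel(634.9,214.6,166.5,113.2)
S=cam('scene');cv2.imwrite('s4.png',S['image'])
hs=cv2.cvtColor(S['image'],cv2.COLOR_BGR2HSV)
p=px(S,(634,212,165));print(p)
C=lambda xb,yb,z:px(S,(637.3-9*.394+xb*.394+yb*.919, 209.1+9*.919-xb*.919+yb*.394,155+z))
u,v=[int(k) for k in p]; u0,v0=u-40,v-40
im=cv2.resize(S['image'][v0:v0+80,u0:u0+80],None,fx=7,fy=7,interpolation=cv2.INTER_CUBIC)
for q in[(-24,-18,0),(-24,18,0),(24,18,0),(24,5.5,0),(42,5.5,0),(42,5.5,18),(42,-5.5,18),(-24,18,14),(-24,-18,14)]:
    a=(C(*q)-[u0,v0]+.5)*7; cv2.circle(im,(int(a[0]),int(a[1])),3,(0,0,255),-1)
cv2.imwrite('pics/i.png',im)
E
```

```text
pos [632.2 206.9 249.1] rot [1.7994e+02 1.0000e-02 1.1311e+02] w 59.2 F [0.2 0.  0.2] t 21.0
turn [ 0.06  0.01 -0.09] shift now-axes [ 6.   5.4 82.6] after-turn axes [ 6.   5.5 82.6]
[356.94521125 273.87048831]
```

View pics/i.png

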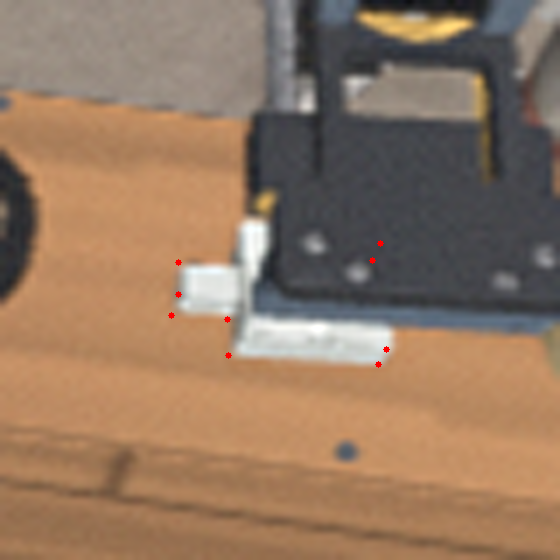

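The block lies flat and right way up, within about 2 mm of the prediction (tooth at 182,287 against 175,290).

Emit:
{"method": "step_arm", "body": {"steps": [[0, 0, 0, 6, 5, 0, 0.65], [0, 0, 0, 0, 0, 25, 0.65], [0, 0, 0, 0, 0, 30, 0.65], [0, 0, 0, 0, 0, 15, 0.65], [0, 0, 0, 0, 0, 8, 0.65], [0, 0, 0, 0, 0, 1, 0.65], [0, 0, 0, 0, 0, 0, 0.65], [0, 0, 0, 0, 0, 0, 0.65]]}}

```text
time_s: 22.05
ee_pos: [634.7, 214.5, 170.4]
ee_rot: [179.9, 0.0, 113.2]
force: [-0.1, -1.2, 0.2]
gripper_width: 59.1
gripper_force: 0.0
```

```bash
python3 - <<'E'
from h import *
rel(634.9,214.6,167,113.2)
E
```

```text
pos [634.7 214.5 170.4] rot [1.7990e+02 1.0000e-02 1.1322e+02] w 59.1 F [-0.1 -1.2  0.2] t 22.05
turn [0.1  0.01 0.02] shift now-axes [0.  0.3 3.4] after-turn axes [0.  0.3 3.4]
```

Emit:
{"method": "step_arm", "body": {"steps": [[0, 0, 0, 0, 0, 3.5, 0.65], [0, 0, 0, 0, 0, 0, 0.65], [0, 0, 0, 0, 0, 0, 0], [0, 0, 0, 0, 0, 0, 0], [0, 0, 0, 0, 0, 0, 0], [0, 0, 0, 0, 0, 0, 0], [0, 0, 0, 0, 0, 0, 0], [0, 0, 0, 0, 0, 0, 0]], "force": 35}}

```text
time_s: 23.05
ee_pos: [634.4, 214.5, 166.1]
ee_rot: [180.0, 0.0, 113.2]
force: [1.4, 1.3, 0.1]
gripper_width: 35.9
gripper_force: 35.0
```

```bash
python3 - <<'E'
from h import *
# seat in world from axis & yaw
for ax,yaw in[((684.0,-94.7),23.1)]:
    c,s=np.cos(np.radians(yaw)),np.sin(np.radians(yaw)); 
    W=lambda x,y:(ax[0]+c*x-s*y,ax[1]+s*x+c*y)
    print('seat',W(0,87),'tcp(xb=3)',W(0,84),'pivot',W(60,78),'grip0',W(-36,78))
# direct seat check: bounding of inner floor from image s1/t1 printed around
T=cam('top');S=cam('scene');O=type('o',(),{})
t=cv2.imread('t1.png');
for nm,x,y,z in[('cheek+ mid',19.5,87,31),('cheek- mid',-19.5,87,31),('tail',0,114,38),('lug',0,60,32)]:
    w=(*W(x,y),155+z); print(nm,px(T,w).round(1),px(S,w).round(1))
rel(650,34,300,113.1)
E
```

```text
seat (np.float64(649.8666708554902), np.float64(-14.67552973300883)) tcp(xb=3) (np.float64(651.0436822053008), np.float64(-17.434994224974034)) pivot (np.float64(708.5869947442264), np.float64(0.5863037873092196)) grip0 (np.float64(620.2841310013397), np.float64(-37.07805940663269))
cheek+ mid [264.1 175.9] [264.1 242.5]
cheek- mid [270.4 190. ] [265.6 227.7]
tail [257.  186.6] [276.3 234.3]
lug [277.3 178.4] [253.4 234.2]
pos [634.4 214.4 166. ] rot [1.7997e+02 1.0000e-02 1.1322e+02] w 35.7 F [1.4 0.1 0.7] t 23.15
turn [0.03 0.01 0.12] shift now-axes [-172.   -56.7 -134. ] after-turn axes [-172.1  -56.4 -134. ]
```

Emit:
{"method": "step_arm", "body": {"steps": [[0, 0, 0, 0, 0, -25, 0], [0, 0, 0, 0, 0, -55, 0], [0, 0, 0, 0, 0, -55, 0], [0, 0, 0, -48, -13, 0, 0], [0, 0, 0, -48, -13, 0, 0], [0, 0, 0, -48, -13, 0, 0], [0, 0, 0, -48, -13, 0, 0], [0, 0, 0, 0, 0, 0, 0]]}}

```text
time_s: 24.15
ee_pos: [661.3, 13.5, 299.4]
ee_rot: [-179.7, -0.0, 112.9]
force: [-0.9, 1.0, -2.2]
gripper_width: 35.5
gripper_force: 35.0
```

Emit:
{"method": "step_arm", "body": {"steps": [[0, 0, 0, 0, 0, 0, 0], [0, 0, 0, 0, 0, 20, 0], [0, 0, 0, 0, 0, 20, 0], [0, 0, 0, 0, 0, 15, 0], [0, 0, 0, 0, 0, 10, 0], [0, 0, 0, 0, 0, 7, 0], [0, 0, 0, 0, 0, 0, 0], [0, 0, 0, 0, 0, 0, 0]]}}

```text
time_s: 25.15
ee_pos: [662.5, 17.4, 229.6]
ee_rot: [179.9, 0.0, 113.2]
force: [0.3, 0.3, -2.6]
gripper_width: 35.3
gripper_force: 35.0
```

```bash
cat >> h.py <<'E'
def stand(yaw=23.1,ax=(684.0,-94.7)):
    s=state();d=s['ee_pos'][:2]-np.array(ax);a=np.radians(yaw);return np.array([d[0]*np.cos(a)+d[1]*np.sin(a),-d[0]*np.sin(a)+d[1]*np.cos(a),s['ee_pos'][2]-155]).round(1)
E
python3 - <<'E'
from h import *
rel(662.1,17.7,220,113.1);print(stand())
S=cam('scene');T=cam('top');cv2.imwrite('s5.png',S['image'])
# does gripper plate hide T-bar? print pixel diff at T-bar area vs s1
s1=cv2.imread('s1.png')
for y in(-30,-45,-60,-80,-100):
    x=573-(y+23)*0.1; u,v=px(S,(x,y,332)); u,v=int(round(u)),int(round(v)); print(y,(u,v),s1[v-2:v+3,u].mean(1).round(),S['image'][v-2:v+3,u].mean(1).round())
E
```

```text
pos [662.5  17.4 229.6] rot [1.7993e+02 3.0000e-02 1.1322e+02] w 35.3 F [ 0.3  0.3 -2.6] t 25.15
turn [0.07 0.03 0.12] shift now-axes [ 0.5 -0.2  9.6] after-turn axes [ 0.5 -0.2  9.6]
[ 24.2 111.5  74.6]
-30 (273, 172) [161. 121. 104. 106.  96.] [145. 143. 143. 140. 142.]
-45 (266, 170) [154. 127.  96.  98. 104.] [138. 140. 144. 146. 146.]
-60 (260, 167) [169. 164. 158. 167. 154.] [142. 142. 140. 142. 140.]
-80 (251, 165) [183. 160. 123.  64.  62.] [162. 147. 109.  80.  82.]
-100 (242, 162) [157. 196. 213. 176. 171.] [154. 191. 207. 171. 164.]
```

Emit:
{"method": "step_arm", "body": {"steps": [[0, 0, 0, 0, 0, 8, 0], [0, 0, 0.1, -5, -5, 4, 0], [0, 0, 0, -5, -5, 2, 0], [0, 0, 0, -5, -5, 2, 0], [0, 0, 0, -5, -5, 1, 0], [0, 0, 0, -5, -4, 0, 0], [0, 0, 0, -2.5, 0, 0, 0], [0, 0, 0, 0, 0, 0, 0]]}}

```text
time_s: 26.25
ee_pos: [651.1, -17.5, 212.1]
ee_rot: [180.0, 0.0, 113.1]
force: [0.7, 0.5, -3.6]
gripper_width: 35.8
gripper_force: 35.0
```

```bash
python3 - <<'E'
from h import *
rel(651.0,-17.4,188,113.1);print(stand())
E
```

```text
pos [651.1 -17.5 212.1] rot [1.7997e+02 1.0000e-02 1.1311e+02] w 35.8 F [ 0.7  0.5 -3.6] t 26.25
turn [0.03 0.01 0.01] shift now-axes [ 0.1 -0.1 24.1] after-turn axes [ 0.1 -0.1 24.1]
[ 0.  84.  57.1]
```

Emit:
{"method": "step_arm", "body": {"steps": [[0, 0, 0, 0, 0, 4, 0], [0, 0, 0, 0, 0, 3, 0], [0, 0, 0, 0, 0, 3, 0], [0, 0, 0, 0, 0, 2, 0], [0, 0, 0, 0, 0, 0, 0], [0, 0, 0, 0, 0, 0, 0], [0, 0, 0, 0, 0, 0, 0], [0, 0, 0, 0, 0, 0, 0]]}}

```text
time_s: 27.25
ee_pos: [650.9, -17.4, 200.1]
ee_rot: [180.0, 0.0, 113.1]
force: [-0.3, -0.2, -2.7]
gripper_width: 35.8
gripper_force: 35.0
```

```bash
python3 - <<'E'
from h import *
s=state();print(s['force'],s['torque'],stand())
S=cam('scene');cv2.imwrite('s6.png',S['image']);g=cv2.cvtColor(S['image'],cv2.COLOR_BGR2GRAY);print(g[240:249,206:217])
E
```

```text
[-0.30397753 -0.16936985 -2.67458889] [ 0.00275282 -0.1717227  -0.03791174] [-0.1 84.1 45.1]
[[199 234 232 230 231 232 235 236 235 236 235]
 [180 220 234 232 232 234 234 239 237 237 236]
 [160 199 233 234 233 233 232 233 236 235 235]
 [156 177 218 233 235 213 135 149 212 232 231]
 [164 169 190 224 219 144 169 230 234 232 236]
 [165 165 179 204 202 185 234 236 232 230 229]
 [174 178 209 227 207 218 235 234 232 231 231]
 [227 212 201 179 186 202 220 228 232 231 231]
 [234 206 173 156 162 199 194 204 224 231 232]]
```

Emit:
{"method": "step_arm", "body": {"steps": [[0, 0, 0, 0, 0, 2, 0], [0, 0, 0, 0, 0, 2, 0], [0, 0, 0, 0, 0, 2, 0], [0, 0, 0, 0, 0, 2, 0], [0, 0, 0, 0, 0, 1, 0], [0, 0, 0, 0, 0, 1, 0], [0, 0, 0, 0, 0, 0, 0], [0, 0, 0, 0, 0, 0, 0]]}}

```text
time_s: 28.3
ee_pos: [650.9, -17.3, 190.0]
ee_rot: [180.0, 0.0, 113.1]
force: [-0.4, 0.1, -3.6]
gripper_width: 35.5
gripper_force: 35.0
```

```bash
python3 - <<'E'
from h import *
s=state();print(s['force'],s['torque'],stand(),s['ee_pos'])
E
```

```text
[-0.39661503  0.05755361 -3.59295622] [ 0.02995778 -0.14146272  0.02059767] [-0.1 84.2 35. ] [650.92048198 -17.32373066 190.03202264]
```

Emit:
{"method": "step_arm", "body": {"steps": [[0, 0, 0, 0, 0, 1, 0], [0, 0, 0, 0, 0, 0.5, 0], [0, 0, 0, 0, 0, 0.5, 0], [0, 0, 0, 0, 0, 0.5, 0], [0, 0, 0, 0, 0, 0, 0], [0, 0, 0, 0, 0, 0, 0], [0, 0, 0, 0, 0, 0, 0], [0, 0, 0, 0, 0, 0, 0]]}}

```text
time_s: 29.3
ee_pos: [650.9, -17.3, 188.0]
ee_rot: [180.0, 0.0, 113.1]
force: [-2.0, -0.3, 4.5]
gripper_width: 35.9
gripper_force: 35.0
```

Emit:
{"method": "step_arm", "body": {"steps": [[0, 0, 0, 0, 0, 0, 0.5], [0, 0, 0, 0, 0, 0, 0.5], [0, 0, 0, 0, 0, 0, 0.5], [0, 0, 0, 0, 0, -8, 0.5], [0, 0, 0, 0, 0, -18, 0.5], [0, 0, 0, 14, 12, 0, 0.5], [0, 0, 0, 14, 12, -4, 0.5], [0, 0, 0, 0, 0, -10, 0.5]]}}

```text
time_s: 30.3
ee_pos: [661.8, 20.0, 226.5]
ee_rot: [-179.9, -0.1, 113.3]
force: [0.0, -0.5, -0.7]
gripper_width: 45.7
gripper_force: 0.0
```

Emit:
{"method": "step_arm", "body": {"steps": [[0, 0, 0, 0, 0, -40, 0.3], [0, 0, 0, 0, 0, -50, 0], [0, 0, 0, 0, 0, -10, 0], [0, 0, 0, 0, 0, 0, 0], [0, 0, 0, 0, 0, 0, 0], [0, 0, 0, 0, 0, 0, 0], [0, 0, 0, 0, 0, 0, 0], [0, 0, 0, 0, 0, 0, 0]], "force": 20}}

```text
time_s: 31.3
ee_pos: [661.9, 17.8, 327.1]
ee_rot: [-180.0, -0.0, 113.1]
force: [-0.5, 0.1, -0.2]
gripper_width: 0.6
gripper_force: 0.0
```

```bash
python3 - <<'E'
from h import *
print(stand(),state()['ee_pos'],state()['gripper_width'])
S=cam('scene');T=cam('top');cv2.imwrite('s7.png',S['image']);cv2.imwrite('t7.png',T['image'])
a=np.radians(23.1);W=lambda x,y,z:(683.5+np.cos(a)*x-np.sin(a)*y,-94.8+np.sin(a)*x+np.cos(a)*y,155+z)
s1=cv2.imread('s1.png')
d=(np.abs(S['image'].astype(int)-s1).max(2)>25).astype(np.uint8)
# profile along block centreline x offset -8 in stand: sample gray scene
g=cv2.cvtColor(S['image'],cv2.COLOR_BGR2GRAY)
# bright block mask
m=((S['image'].min(2)>190)).astype(np.uint8)[215:255,240:285]
for r in m: print(''.join('.#'[v] for v in r))
for n,q in[('tail14L',(18,111,36)),('tail14R',(-18,111,36)),('wallL',(18,63,50)),('wallR',(-18,63,50)),('tip',(0,45,40)),('wallbot',(18,63,22))]: print(n,px(S,W(*q)).round(1)-[240,215])
print(g[240:249,206:217])
E
```

```text
[ 23.8 112.2 172.1] [661.87415212  17.84060082 327.05495669] 0.5538996729129878
####.........................................
######.......................................
######.......................................
######.......................................
#######......................................
#######......................................
#######......................................
#######......................................
#######......................................
.######......................................
..#####......................................
...#####.....................................
...######....................................
...######....................................
..#########..................................
.#############.################..............
#####################################........
#####################################........
#####################################........
####################################.........
####################################.........
####################################.........
.#######
[... 655 characters left out ...]
##........................
#..............#######.......................
...............#######.......................
................#####........................
tail14L [34.5 26.3]
tail14R [35.7 12.6]
wallL [13.4 22.3]
wallR [15.   8.6]
tip [ 6.8 17. ]
wallbot [14.2 27.8]
[[199 235 233 231 231 233 234 235 236 235 236]
 [175 223 234 232 231 233 236 238 238 237 237]
 [159 200 234 236 234 234 230 234 237 237 235]
 [157 174 219 235 232 216 137 145 215 233 234]
 [163 170 190 225 220 147 168 231 232 232 235]
 [164 165 177 202 204 186 234 237 233 231 231]
 [175 179 210 227 208 217 236 235 233 232 231]
 [228 213 202 179 189 200 220 229 233 233 233]
 [235 209 174 157 164 201 196 206 224 234 231]]
```

Emit:
{"method": "step_arm", "body": {"steps": [[0, 0, -8.75, 0, 0, 0, 0], [0, 0, -8.75, 0, 0, 0, 0], [0, 0, -8.75, 0, 0, 0, 0], [0, 0, -8.65, 0, 0, 0, 0], [0, 0, 0, -14.9, 41.2, 0, 0], [0, 0, 0, -14.9, 41.2, 0, 0], [0, 0, 0, 0, 0, 30, 0], [0, 0, 0, 0, 0, 20, 0]]}}

```text
time_s: 32.4
ee_pos: [731.0, 72.5, 275.4]
ee_rot: [-179.9, -0.1, 148.1]
force: [-0.1, 0.8, -0.7]
gripper_width: 0.5
gripper_force: 0.0
```

```bash
python3 - <<'E'
from h import *
print(stand(),state()['ee_rot'])
S=cam('scene');T=cam('top');cv2.imwrite('s8.png',S['image']);cv2.imwrite('t8.png',T['image'])
# knob: dark blob near its old places
for g,c in((S,(300.5,260)),(T,(220,162.5))):
    gr=cv2.cvtColor(g['image'],cv2.COLOR_BGR2GRAY); u,v=int(c[0]),int(c[1]); print(gr[v-8:v+9:2,u-10:u+11:2])
# path
b=np.radians(35);P=None
for a in(78,90,100,110,120,130,140,150,160,170,176,180):
    A=np.radians(a);n=A-np.pi/2-b;h=6.5+13.5*abs(np.cos(n))+16*abs(np.sin(n))
    p=np.array([60+66*np.cos(A)+h*np.sin(A),78+66*np.sin(A)-h*np.cos(A)])
    if P is not None:
        d=p-P;print(a,p.round(1),'tool',round(-d[0]*np.sin(b)+d[1]*np.cos(b),1),round(d[0]*np.cos(b)+d[1]*np.sin(b),1))
    else: print(a,p.round(1))
    P=p
E
```

```text
[108.8 135.3 120.4] [-1.79928234e+02 -7.99606358e-02  1.48067770e+02]
[[ 60  53  45  50  88  98  89  46  47  63  69]
 [ 53  49  63  96  59  38  42  44  47  44  66]
 [ 63  91 123 116  38  49  51  56 202 183  59]
 [ 93  87 110  56  41  59  63  51 179 179  88]
 [ 91  87  93  85  38  46  46  81 143  68  65]
 [ 90  93  96 128  52  34  43  68  65  69  67]
 [ 89  98 103 134  62  59  71  70  71  70  72]
 [ 71 151  70  69  69  70  70  70  66  67  73]
 [ 69  65  69  69  69  67  68  69  69  69  71]]
[[161 168 170 163 160 156 159 143 142 137 131]
 [164 164 166 166 162 155 145 144 134 135 127]
 [164 167 163 165 161 158 142 135 132 126 121]
 [165 169 171 160 152 149 138 129 126 122 113]
 [165 163 161 150 146 137 135 128 123 111 105]
 [144 148 145 142 140 139 133 130 126 122 117]
 [144 150 148 145 141 139 133 134 125 121 115]
 [156 144 131 134 124 112 111 108 115 113 116]
 [ 49  52  49  53  53  57  45  47  49  39  44]]
78 [100.5 136.9]
90 [ 86.7 144. ] tool 13.8 -7.2
100 [ 73.6 147.4] tool 10.3 -8.8
110 [ 59.7 148.1] tool 8.6 -11.0
120 [ 45.5 145.8] tool 6.3 -12.9
130 [ 33.9 142.3] tool 3.7 -11.5
140 [ 24.7 138.6] tool 2.3 -9.7
150 [ 15.6 133.1] tool 0.7 -10.6
160 [  7.1 125.7] tool -1.2 -11.2
170 [ -0.2 116.4] tool -3.4 -11.4
176 [ -3.9 110. ] tool -3.2 -6.7
180 [ -6.  105.3] tool -2.6 -4.3
```

Emit:
{"method": "step_arm", "body": {"steps": [[0, 0, 0, 0, 0, 25, 0], [0, 0, 0, 0, 0, 20, 0], [0, 0, 0, 0, 0, 15, 0], [0, 0, 0, 0, 0, 8, 0], [0, 0, 0, 0, 0, 1.5, 0], [0, 0, 0, 0, 0, 0, 0], [0, 0, 0, 0, 0, 0, 0], [0, 0, 0, 0, 0, 0, 0]]}}

```text
time_s: 33.5
ee_pos: [731.0, 72.0, 208.4]
ee_rot: [180.0, 0.0, 148.0]
force: [-0.8, 0.1, -0.6]
gripper_width: 0.5
gripper_force: 0.0
```

Emit:
{"method": "step_arm", "body": {"steps": [[0, 0, 0, 3, -3, 0, 0], [0, 0, 0, 3, -3, 0, 0], [0, 0, 0, 4.6, -2.4, 0, 0], [0, 0, 0, 4.6, -2.4, 0, 0], [0, 0, 0, 4.6, -2.4, 0, 0], [0, 0, 0, 5.2, -4.4, 0, 0], [0, 0, 0, 5.1, -4.4, 0, 0], [0, 0, 0, 0, 0, 0, 0]]}}

```text
time_s: 34.5
ee_pos: [693.0, 69.2, 208.1]
ee_rot: [-180.0, -0.0, 148.0]
force: [1.1, 0.2, -0.2]
gripper_width: 0.3
gripper_force: 0.0
```

```bash
python3 - <<'E'
from h import *
print(stand(),state()['ee_rot'],state()['force'])
E
```

```text
[ 72.6 147.2  53.1] [-1.79985568e+02 -2.26330509e-02  1.48019194e+02] [ 1.07607641  0.1871027  -0.19081877]
```

Emit:
{"method": "step_arm", "body": {"steps": [[0, 0, 0, 4.3, -5.5, 1, 0], [0, 0, 0, 4.3, -5.5, 0.5, 0], [0, 0, 0, 3.2, -6.5, 0, 0], [0, 0, 0, 3.2, -6.5, 0, 0], [0, 0, 0, 1.8, -5.7, 0, 0], [0, 0, 0, 1.8, -5.7, 0, 0], [0, 0, 0, 1.2, -4.9, 0, 0], [0, 0, 0, 1.2, -4.9, 0, 0]]}}

```text
time_s: 35.5
ee_pos: [651.8, 41.9, 206.5]
ee_rot: [180.0, 0.0, 148.0]
force: [1.0, 0.5, -0.3]
gripper_width: 0.4
gripper_force: 0.4
```

```bash
cat > knob.py <<'E'
from h import *
print(stand(),state()['force'])
S=cam('scene');ang=np.radians(23.1)
def W(x,y,z): return (683.7+np.cos(ang)*x-np.sin(ang)*y,-94.8+np.sin(ang)*x+np.cos(ang)*y,155+z)
g=cv2.cvtColor(S['image'],cv2.COLOR_BGR2GRAY).astype(int)
# darkness along the arc of the knob (r 96, z 62..92): black grip expected <60
for a in range(70,196,6):
    v=[]
    for z in(66,74,82,90):
        u=px(S,W(60+96*np.cos(np.radians(a)),78+96*np.sin(np.radians(a)),z)).round().astype(int); v.append(int(g[u[1],u[0]]))
    print(a,v,end=' | ')
cv2.imwrite('last.png',S['image'])
E
python3 knob.py
```

```text
[ 24.  138.3  51.5] [ 1.01350277  0.50969362 -0.27653775]
70 [48, 56, 123, 112] | 76 [182, 123, 165, 105] | 82 [134, 100, 81, 58] | 88 [72, 66, 110, 106] | 94 [106, 119, 62, 69] | 100 [72, 69, 68, 68] | 106 [70, 68, 63, 98] | 112 [95, 67, 59, 67] | 118 [53, 49, 62, 83] | 124 [99, 56, 48, 51] | 130 [57, 66, 67, 51] | 136 [57, 55, 137, 161] | 142 [80, 142, 31, 30] | 148 [91, 94, 94, 96] | 154 [93, 92, 94, 57] | 160 [95, 111, 114, 71] | 166 [84, 55, 79, 88] | 172 [131, 113, 144, 135] | 178 [120, 116, 126, 120] | 184 [136, 115, 147, 148] | 190 [149, 100, 115, 72] |
```

Emit:
{"method": "step_arm", "body": {"steps": [[0, 0, 0, 0.4, -5.3, 0, 0], [0, 0, 0, 0.3, -5.3, 0, 0], [0, 0, 0, -0.6, -5.6, 0, 0], [0, 0, 0, -0.6, -5.6, 0, 0], [0, 0, 0, -1.7, -5.7, 0, 0], [0, 0, 0, -1.7, -5.7, 0, 0], [0, 0, 0, 0, 0, 0, 0], [0, 0, 0, 0, 0, 0, 0]]}}

```text
time_s: 36.55
ee_pos: [641.8, 17.0, 209.4]
ee_rot: [179.2, 0.3, 148.1]
force: [6.3, 12.5, 6.1]
gripper_width: 0.2
gripper_force: 6.6
```

```bash
python3 knob.py
```

```text
[  5.  119.3  54.4] [ 6.32313558 12.47496685  6.06431715]
70 [50, 54, 122, 112] | 76 [185, 124, 165, 133] | 82 [136, 138, 91, 47] | 88 [67, 45, 88, 139] | 94 [139, 137, 140, 152] | 100 [142, 152, 164, 85] | 106 [97, 97, 81, 59] | 112 [57, 67, 69, 71] | 118 [71, 70, 71, 67] | 124 [68, 70, 67, 72] | 130 [65, 65, 135, 145] | 136 [120, 114, 103, 80] | 142 [94, 65, 50, 51] | 148 [54, 53, 68, 66] | 154 [66, 70, 53, 65] | 160 [69, 68, 70, 107] | 166 [63, 85, 113, 128] | 172 [153, 93, 90, 64] | 178 [67, 65, 66, 67] | 184 [54, 61, 68, 69] | 190 [156, 97, 121, 74] |
```

Emit:
{"method": "step_arm", "body": {"steps": [[0, 0, 0, -1.6, -3.3, 0, 0], [0, 0, 0, 0, 0, 0, 0], [0, 0, 0, -1.6, -3.4, 0, 0], [0, 0, 0, 0, 0, 0, 0], [0, 0, 0, -1.3, -2.1, 0, 0], [0, 0, 0, 0, 0, 0, 0], [0, 0, 0, 0, 0, 0, 0], [0, 0, 0, 0, 0, 0, 0]]}}

```text
time_s: 37.6
ee_pos: [638.2, 4.9, 208.3]
ee_rot: [179.6, 0.1, 148.1]
force: [2.0, 8.1, 4.6]
gripper_width: 0.5
gripper_force: 3.5
```

```bash
python3 knob.py|head -1
```

```text
[ -3.  109.6  53.3] [2.02833335 8.1255787  4.61309403]
```

Emit:
{"method": "step_arm", "body": {"steps": [[0, 0, 0, -1.5, -1.8, 0, 0], [0, 0, 0, 0, 0, 0, 0], [0, 0, 0, -1.5, -1.6, 0, 0], [0, 0, 0, 0, 0, 0, 0], [0, 0, 0, 0, 0, 0, 0], [0, 0, 0, 0, 0, 0, 0], [0, 0, 0, 0, 0, 0, 0], [0, 0, 0, 0, 0, 0, 0]]}}

```text
time_s: 38.65
ee_pos: [637.4, -2.4, 206.4]
ee_rot: [-180.0, -0.0, 148.0]
force: [-1.2, 4.0, 1.9]
gripper_width: 0.4
gripper_force: 2.5
```

```bash
python3 knob.py|head -1
```

```text
[ -6.7 103.2  51.4] [-1.19039017  4.02307224  1.93468492]
```

Emit:
{"method": "step_arm", "body": {"steps": [[0, 0, 0, -1.7, -1.2, 0, 0], [0, 0, 0, 0, 0, 0, 0], [0, 0, 0, 0, 0, 0, 0], [0, 0, 0, 0, 0, 0, 0], [0, 0, 0, 8, 6, 0, 0], [0, 0, 0, 12, 8, 0, 0], [0, 0, 0, 12, 8, 0, 0], [0, 0, 0, 0, 0, 0, 0]]}}

```text
time_s: 39.7
ee_pos: [622.4, 32.2, 206.6]
ee_rot: [-180.0, 0.0, 148.1]
force: [0.2, -0.1, -0.2]
gripper_width: 0.5
gripper_force: 0.0
```

```bash
python3 knob.py|head -1
```

```text
[ -6.9 140.9  51.6] [ 0.20528085 -0.07726945 -0.23250012]
```

Emit:
{"method": "step_arm", "body": {"steps": [[0, 0, 0, -16.4, 19, 0, 0], [0, 0, 0, -16.4, 19, 0, 0], [0, 0, 0, 0, 0, -30, 0], [0, 0, 0, 0, 0, -60, 0], [0, 0, 0, 0, 0, -60, 0], [0, 0, 0, 0, 0, -60, 0], [0, 0, 0, 40, 30, 0, 0], [0, 0, 0, 40, 30, 0, 0]]}}

```text
time_s: 40.75
ee_pos: [635.0, 139.4, 417.2]
ee_rot: [179.9, 0.1, 147.9]
force: [1.3, 0.5, -0.9]
gripper_width: 0.5
gripper_force: 0.0
```

```bash
python3 - <<'E'
from h import *
print(stand(),state()['force'])
S=cam('scene');T=cam('top');cv2.imwrite('s9.png',S['image']);cv2.imwrite('t9.png',T['image'])
s1=cv2.imread('s1.png')
a=np.radians(23.1)
def W(x,y,z): return (683.9+np.cos(a)*x-np.sin(a)*y,-94.8+np.sin(a)*x+np.cos(a)*y,155+z)
for al in(172,176,180,184): print(al,[px(S,W(60+96*np.cos(np.radians(al)),78+96*np.sin(np.radians(al)),z)).round(1).tolist() for z in(59,94)],[px(T,W(60+96*np.cos(np.radians(al)),78+96*np.sin(np.radians(al)),z)).round(1).tolist() for z in(59,94)])
for n,g,u0,v0 in(('S',S,236,195),('T',T,255,165)):
    gr=cv2.cvtColor(g['image'],cv2.COLOR_BGR2GRAY)[v0:v0+50,u0:u0+44]
    print(n,u0,v0)
    for r in gr: print(''.join('#' if v<60 else '+' if v<110 else '-' if v<170 else '.' if v<215 else ' ' for v in r))
E
```

```text
[ 46.8 234.6 262.2] [ 1.30391193  0.50279565 -0.91074266]
172 [[267.6, 216.1], [267.0, 208.2]] [[271.1, 194.0], [270.7, 190.8]]
176 [[264.7, 215.7], [264.1, 207.8]] [[273.8, 193.1], [273.5, 190.0]]
180 [[261.9, 215.5], [261.2, 207.5]] [[276.4, 192.1], [276.1, 188.9]]
184 [[259.0, 215.4], [258.2, 207.5]] [[278.9, 190.9], [278.7, 187.7]]
S 236 195
+++---++-.---------------------------+++++++
------++-.--++-----------------------++#++++
------+--.------++++++---------------+#+++++
----+----..------+++++---++++++------+++++++
---------..------+++++-----------+++++++++++
-------+-..------+++++---------------+++-+++
-------+-..------+++++---------------+++--+#
-------++-.------+++++---------------+++--+#
------+++-.------++++----------------++----+
-------+--.------++#+----------------++-----
-------++-..------+#+---++-----------++-----
-----+----.-------+#+--+###+--------+#+----+
-----+-+--.-------+#+-+#####+-------+++----+
--------+-..------+#+-+#####+-------++-----+
-----------.------+#+-+#####+-------++-----+
++++++-------------++-+##+##+-------++-----+
.---+++++++++---------+######---
[... 3057 characters left out ...]
-------------------------
---+-+++------------------------------------
----+---------------------------------------
--------------------------------------------
--------------------------------------------
--------------------------------------------
-------------------------------------------+
----------------------------------------++++
-------------------------------------+++++++
#---------------------------------+++++++---
+------------------------------+++++++------
++---------------------------++++++-----++++
-#-----------------------+++++++-----+++++++
++--------------------++++++++-----+++++++++
#+------------------+++++++-----++++++++++++
++#--------------+++++++-----+++++++++++++++
```

Emit:
{"method": "step_arm", "body": {"steps": [[0, 0, 0, 0, 0, 0, 0], [0, 0, 0, 0, 0, 0, 0], [0, 0, 0, 0, 0, 0, 0], [0, 0, 0, 0, 0, 0, 0], [0, 0, 0, 0, 0, 0, 0], [0, 0, 0, 0, 0, 0, 0], [0, 0, 0, 0, 0, 0, 0], [0, 0, 0, 0, 0, 0, 0]]}}

```text
time_s: 41.85
ee_pos: [634.7, 139.4, 416.4]
ee_rot: [-180.0, 0.0, 148.0]
force: [0.1, -0.3, 0.7]
gripper_width: 0.4
gripper_force: 0.0
```

```bash
python3 - <<'E'
from h import *
S=cam('scene');g=cv2.cvtColor(S['image'],cv2.COLOR_BGR2GRAY);print(g[240:249,206:217])
for nm in('s1.png','s9.png'):
    im=cv2.imread(nm);gr=cv2.cvtColor(im,cv2.COLOR_BGR2GRAY);hs=cv2.cvtColor(im,cv2.COLOR_BGR2HSV)
    for n,m,(u0,v0,u1,v1) in(('etape',(gr<60),(294,252,322,280)),('marker',cv2.inRange(hs,(105,120,80),(130,255,255))>0,(170,225,200,262)),('mask',cv2.inRange(hs,(20,50,150),(35,255,255))>0,(390,260,430,297))):
        q=np.argwhere(m[v0:v1,u0:u1]);print(nm,n,len(q),(q.mean(0)[::-1]+[u0,v0]).round(1) if len(q) else '')
E
```

```text
[[196 234 232 231 230 233 235 236 236 235 235]
 [176 222 234 231 232 233 235 238 238 237 237]
 [160 198 235 235 234 235 223 218 237 237 235]
 [159 175 217 234 234 213 134 143 211 232 232]
 [163 167 193 222 220 146 170 232 235 234 235]
 [164 164 176 202 204 185 234 235 231 232 231]
 [174 178 209 225 209 219 234 234 232 231 230]
 [229 212 203 182 189 199 221 227 233 233 231]
 [233 208 175 156 158 199 193 204 223 233 233]]
s1.png etape 294 [306.7 265.3]
s1.png marker 100 [179.3 250.8]
s1.png mask 490 [410.  278.1]
s9.png etape 287 [306.6 266.1]
s9.png marker 100 [179.3 250.8]
s9.png mask 491 [409.8 278.1]
```

The mark is at the pointer, the handle is at about 0 and down in the notch, and the other tools haven't moved.

```bash
python3 -c "
from workcell import *
print(job_done())"
```

```text
the job is handed in; nothing more can be done
None
```

I handed the job in at about 42 s. By camera, the pulley mark is at the pointer and the handle sits square across the seat; contact height puts the block on the seat floor with its tooth in the slot, and force and height readings show the handle dropped into the notch. The tools I re-checked (both tape rolls and the marker) had not moved; I didn't re-check the punch, spark plug or can.

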